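Refit the heat knob of the bag sealer

TASK

Put the bag sealer's heat control back together: lay the loose square dial plate over the upright shaft so that it lies flat on the sealer's panel with its tab between the two small posts, and let go of it. Then turn the loose black knob so that the flat in its bore matches the flat of the shaft, push it fully home onto the shaft, and press knob and shaft down against the spring to the stop; finish while still holding the knob pressed down. Leave the other things on the bench where they are.

Things in the scene. Friction and masses are not known exactly. Their poses are not given: they have to be found in the camera images.
- sealer: white bag sealer fixed to the bench. Base 180 x 180 mm, 60 mm high; its top is the flat grey panel. Origin: centre of the base's underside, directly below the shaft. Along its +x side, x = 93 to 178 mm, runs the dark jaw with its handle, 360 mm long (y), 88 mm high. On the panel, around the shaft, is a round boss 28 mm in diameter, 4 mm high.
- sealer_gap (a point): point on the panel midway between two round pointed posts, 7 mm thick and 12 mm high, 36 mm from the shaft's axis along the sealer's +x. The posts stand 12.5 mm to either side (sealer's y); the free gap of 18 mm takes the plate's tab.
- shaft_foot (a point): upright steel D-shaft, 14 mm in diameter; its flat lies 3.5 mm from the axis, on the shaft's own +x side, all along. It cannot turn; its yaw differs from the sealer's. This point: on the axis, level with the panel (60 mm above the bench) while not pressed; it sinks with the shaft. The top is 36 mm above this point, its last 3 mm chamfered.
- shaft (a joint): how far the shaft is pressed down on its spring: 0 free, 0.006 m at the stop; 3 N to start it, about 9 N at the stop
- knob: loose black knob, about 60 g, standing bore down. Origin: centre of its underside; z up. Round skirt 40 mm in diameter, 22 mm high; on it a grip bar 38 mm long (x), 12 mm thick (y), from 22 to 42 mm high: pinch it across y. Fully home, its origin is 18 mm above shaft_foot and, even when pressed, 2 mm or more clear of the dial plate.
- knob_nose (a point): tip of the knob's pointer nose (10 mm wide), 29 mm from the axis along the knob's +x, 12 mm above the underside. The bore, 16.4 mm wide and 18 mm deep from below, has its flat on this side, 4.5 mm from the axis: the knob goes on only if the nose points as the shaft's flat faces (+x axes within about 8 degrees), else it rests on the shaft's top.
- plate: loose dark steel dial plate, about 80 g, lying flat: 52 x 52 mm square, 10 mm thick, round hole 34 mm in the middle. Origin: centre of the square's underside. Seated, it lies on the panel around the boss (3 mm play all round), its +x along the sealer's +x, its origin 60 mm above the bench.
- plate_tab (a point): on top of the plate's tab, 36 mm from the plate's centre along its +x and 10 mm above its underside. The tab is 12 mm wide, 10 mm thick and reaches 46 mm from the centre; seated it lies between the two posts (3 mm play each side).
- tape_roll: bystander, not needed: open roll of clear amber tape, 100 mm across, 48 mm high; origin at its underside
- small_parcel: bystander, not needed: small cardboard carton 130 x 90 x 40 mm; origin at its underside
- marker: bystander, not needed: marker pen lying down, 110 mm long, 12 mm thick; origin at its underside
- label_pad: bystander, not needed: pad of blank white labels 80 x 60 x 20 mm; origin at its underside
- scanner: bystander, not needed: hand scanner lying on its side: head 45 x 70 x 30 mm, grip 110 mm long; origin at its underside
- pen_cup: bystander, not needed: white ceramic cup 76 mm wide, 100 mm high; origin at its underside
Not all that is in view belongs to the job. There is more than one size of the knob; the job needs the smaller. Several things have the shape of the plate; the one meant has the colours described above.

How it is judged:
On the way, in this order (a step that is already met when the one before it is completed fails the run):
1. the dial plate lies flat on the panel around the shaft, tab between the posts, let go (z of plate in the frame of sealer below 0.0625 m and angle between plate's own z axis and vertical below 0.08 rad and horizontal distance between plate and shaft_foot below 0.006 m and x of plate_tab in the frame of sealer above 0.025 m and y of plate_tab in the frame of sealer between -0.007 and 0.007 m and contact force between the fingers and plate below 0.2 N), for 0.2 s.
2. the knob is fully home on the D-shaft (z of knob in the frame of shaft_foot below 0.0205 m and horizontal distance between knob and shaft_foot below 0.004 m and angle between the x axis of knob and the x axis of shaft_foot, either way round below 0.3 rad and angle between knob's own z axis and vertical below 0.12 rad), for 0.2 s.
At the end, for the whole second after the job is handed in: Plate flat on the panel (height within 2.5 mm, 6 mm of the axis), tab between the posts; knob home on the shaft (within 2.5 mm), upright, nose to the flat, clear of the plate, still, and held by the fingers with the shaft pressed down more than 3.5 of its 6 mm (all of step 2 and z of plate in the frame of sealer below 0.0625 m and angle between plate's own z axis and vertical below 0.08 rad and horizontal distance between plate and shaft_foot below 0.006 m and x of plate_tab in the frame of sealer above 0.025 m and y of plate_tab in the frame of sealer between -0.007 and 0.007 m and x of knob_nose in the frame of shaft_foot above 0.02 m and value of joint shaft above 0.0035 m and contact force between the fingers and knob above 1 N and contact force between knob and plate below 1 N and linear speed of knob below 0.02 m/s); the arm keeps its last pose, push and grip.
It fails at once if a bystander is moved by more than 30 mm (distance of any of tape_roll, small_parcel, marker, label_pad, scanner, pen_cup from where it was at the start of the episode above 0.03 m).
It also fails if it takes over 72 s, if anything falls off the work surface, if the arm or the gripper's body presses on something with over 40 N, if the wrist force passes 120 N, or if a joint passes its speed limit or range.

ROBOT

A 6-joint arm with a two-finger parallel gripper is mounted at the origin on the work surface. World frame = base frame: x ahead of the robot, y to its left, z up, the work surface at z = 0. Lengths are in m, angles in rad, forces in N, time in s.
With the tool pointing down it reaches from about 0.35 to 0.95 m from the base axis. Payload 17.4 kg.
Tool frame: the origin (TCP) lies between the finger pads; the fingertips stand tip_reach ahead of it and the grasp point (between the pads) lies 11 mm behind it (tip_reach is the distance from the TCP to the fingertips, in m); z points along the fingers, y is the direction in which the jaws open and shut (so a half turn about z gives the same grasp; the last joint's range is limited). The gripper opens to 93 mm and grips with 3 to 60 N. Pads are 15 mm wide; open, the fingers measure 128 mm over their backs; the gripper's body (75 mm by 188 mm) begins 65 mm behind the grasp point.
Start: joints at [-1.212, 0.116, 1.442, -0, 1.584, -0.038], TCP at [0.261, -0.623, 0.227] pointing down, gripper open.
Joint ranges: [-2.83, 2.83], [-0.83, 2.19], [0.07, 2.5], [-1.14, 4.28], [0.01, 3], [-2.97, 2.97]. Speed limits (rad/s): [1.89, 1.89, 2.22, 3.14, 3.14, 3.14].

INTERFACE

Orientations are given as a rotation vector (axis times angle).
In Python, from bench import observe, get_image, get_calibration, sign_off, recognise, cut_out, tip_reach gives the robot as it stands.
- The arm moves only by the shell command python3 -m jog 'ROWS'. ROWS is JSON, a list of rows, each a list of 3 entries, a list of its own where there are three numbers: the shift along the tool's x, y, z in cm, then the turn about the tool's z in rad, then the opening, from 0 (shut) to 1 (fully open). A call has exactly 10 rows; each row is the pose to reach, as a shift and turn from the pose commanded when the call began, along the tool's axes at that moment; what a row does not reach only later rows make up. A row lasts 1/8 s, in which the tool goes at most 62.5 mm and 10.7 degrees, less where a joint would pass 70% of its speed; a pose out of reach is approached as far as the arm can. A call with a gripper value outside its range is refused whole. The fingers move at their own pace and stop on an object; the grip force is fixed at half the most. Time passes only in rows, so rows that repeat a pose let the fingers close, or fill a call up. It gives the time, the measured TCP pose, the force and the opening at its end, in the units of the state.
- observe(): the state, without advancing time (a new reading comes with each control period).
- get_image(name): name is "scene" or "top" or "wrist"; returns the picture (420x560x3 uint8, red, green, blue); there is no depth.
- get_calibration(name): a dict with "fx", "fy", "cx", "cy" (pixels), "rvec" (rotation vector, rad) and "tvec" (3), from world to camera coordinates, as OpenCV has them. Camera axes: x right, y down, z forward; pixel columns grow to the right and rows downward; lengths in m; the calibration is good to about 2 mm. A picture is of the moment at which its call begins: read the wrist's pose just before it. get_calibration takes no time and is no camera call; for the wrist camera it gives the pose at the moment of the call.
- sign_off(): hands the job in, once; it reports no verdict.
Trained networks look in the newest picture that a camera, given by its name, has taken for a name from the list of things; names that differ only in an ending like _2 or _b are one class to them, and where a whole thing is asked for, a point or a joint stands for the part that bears it (a point fixed in the world has none). Each returns a list of dicts, best first, with "score" (0 to 1); they miss things now and then, are a little off and sometimes report something else, mostly with a low value. They report only what shows in the picture. A call takes as long as a camera call. They do not tell look-alikes from the thing itself.
- recognise(camera, target): "point" ([x, y, z] in m, in world coordinates, good to about 4 mm: the middle of the surface that is visible of it).
- cut_out(camera, target): "pixels" (420x560 bool, what is visible of it).
The state is a dict: "time_s": time; "joint_positions": joint angles; "joint_vel": joint speeds; "joint_torque": joint torques, N m; "tcp_pos": TCP position; "tcp_rot": TCP orientation; "force": force on the tool from outside, world axes, zero at the start; "ft_torque": the same for the moment, N m; "gripper_width": finger opening in m.
Only numpy, scipy, OpenCV 4.12 (cv2) and the standard library are available. Lean on these libraries where they do the work, as an engineer would, in place of code of your own. Each camera call takes 0.05 s, during which the arm holds its last target.

## Working session

There is one attempt and no reset: what is moved stays moved. The work goes in short steps, Python scripts to look and compute and a shell command to move; the robot and the scene stay as the last step left them, time stands still between calls to the robot, and variables do not carry over. Pictures are saved under pics/ and viewed, and the job is handed in when it is done.

```bash
ls; mkdir -p pics
python3 - <<'E'
from bench import *
import cv2, bench
print(observe()); print(tip_reach)
for n in ["scene","top","wrist"]:
    im=get_image(n); cv2.imwrite(f"pics/{n}0.png",im[:,:,::-1]); print(n,get_calibration(n))
E
```

```text
pics
{'time_s': 0.0, 'joint_positions': array([-1.21182103e+00,  1.16488155e-01,  1.44228749e+00,  7.21587644e-06,
        1.58397593e+00, -3.78093078e-02]), 'joint_vel': array([-0.00018309,  0.00032908,  0.00091284,  0.00131621, -0.00025815,
        0.00025555]), 'joint_torque': array([-2.38801033e-03, -7.21271753e+01, -6.22620535e+01,  7.79069541e-02,
        2.37191445e-02, -8.07090032e-05]), 'tcp_pos': array([ 0.26077568, -0.62237877,  0.22588991]), 'tcp_rot': array([-3.07884666e+00, -6.18961681e-01,  2.79785681e-04]), 'force': array([ 0.4339285 ,  0.10504092, -0.35957783]), 'ft_torque': array([ 0.01239192, -0.01916481, -0.04171593]), 'gripper_width': 0.09262773154658124}
0.008
scene {'fx': 419.3735588642304, 'fy': 419.3735588642304, 'cx': 271.7412921211132, 'cy': 205.99254147214964, 'rvec': array([ 1.26589067,  2.30024856, -0.91124496]), 'tvec': array([ 0.37358275, -0.21150892,  1.24997616])}
top {'fx': 443.91971020720416, 'fy': 443.91971020720416, 'cx': 272.67047196638447, 'cy': 210.69750655882868, 'rvec': array([ 2.10207991, -2.13868357,  0.14816839]), 'tvec': array([-0.08250264,  0.55697656,  0.93249087])}
wrist {'fx': 344.2481122804607, 'fy': 344.2481122804607, 'cx': 280.5820862292716, 'cy': 201.51286068449787, 'rvec': array([-2.42344794,  1.61048659,  0.21931673]), 'tvec': array([-0.67410541, -0.03297715,  0.39008147])}
```

View pics/scene0.png

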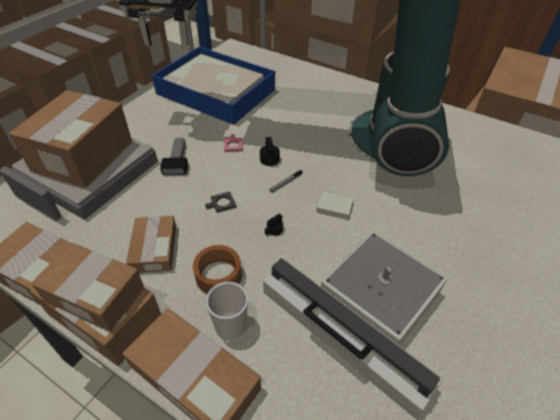

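View pics/top0.png

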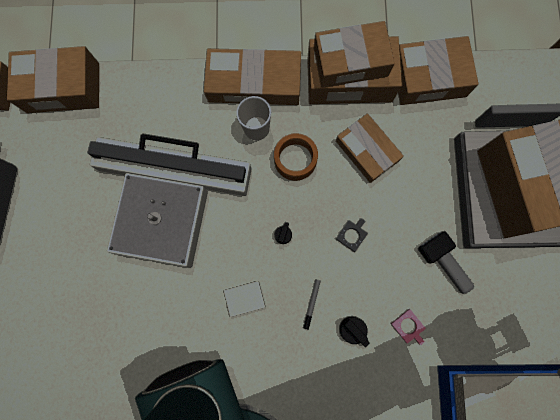

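View pics/wrist0.png

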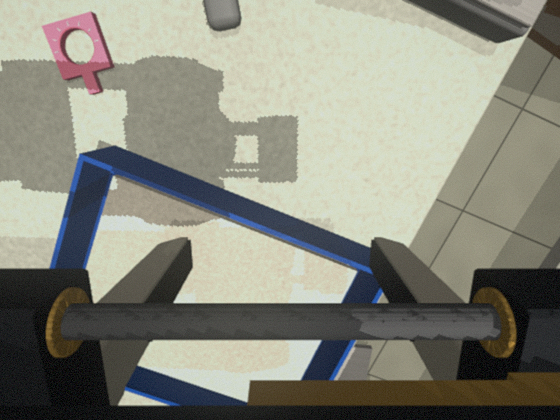

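Top view: the plate could be the dark one at (351,235) or the pink one at (407,326). The knob could be the small one at (283,233) or the large one at (353,331). By the description I choose the dark plate and the small knob. Next I'll check this in a crop and measure.

```bash
cat > h.py <<'E'
import numpy as np, cv2
from bench import *
from scipy.spatial.transform import Rotation as R
def cam(n):
    c=get_calibration(n); K=np.array([[c['fx'],0,c['cx']],[0,c['fy'],c['cy']],[0,0,1]])
    return K,cv2.Rodrigues(np.array(c['rvec']))[0],np.array(c['tvec'])
def p2w(c,uv,z):
    K,Rm,t=c; uv=np.atleast_2d(uv).astype(float)
    d=(Rm.T@np.linalg.inv(K)@np.c_[uv,np.ones(len(uv))].T).T
    o=-Rm.T@t
    s=(z-o[2])/d[:,2]
    return o+d*s[:,None]
def w2p(c,P):
    K,Rm,t=c; q=(K@(Rm@np.atleast_2d(P).T+t[:,None])).T
    return q[:,:2]/q[:,2:]
def snap(n,name):
    im=get_image(n); cv2.imwrite(f"pics/{name}.png",im[:,:,::-1]); return im
def crop(im,u0,v0,u1,v1,s,name):
    cv2.imwrite(f"pics/{name}.png",cv2.resize(im[v0:v1,u0:u1,::-1],None,fx=s,fy=s,interpolation=cv2.INTER_CUBIC))
def tool():
    o=observe(); return np.array(o['tcp_pos']),R.from_rotvec(o['tcp_rot']).as_matrix()
E
python3 - <<'E'
from h import *
im=cv2.imread("pics/top0.png")[:,:,::-1]
crop(im,270,210,380,260,7,"c_parts"); crop(im,100,160,220,270,5,"c_seal")
c=cam("top"); print("cam pos",-c[1].T@c[2])
for n in ["plate","knob","knob_nose","plate_tab","shaft_foot","sealer","sealer_gap"]:
    print(n,[(round(r['score'],2),np.round(r['point'],4), np.round(w2p(c,r['point'])[0])) for r in recognise("top",n)][:4])
for n in ["knob","plate"]:
    for r in cut_out("top",n)[:2]:
        v,u=np.nonzero(r['pixels']); print(n,r['score'],u.mean(),v.mean(),u.min(),u.max(),v.min(),v.max())
E
```

```text
cam pos [ 0.39157104 -0.11865393  1.00953562]
plate [(0.89, array([ 0.5039, -0.2701,  0.0117]), array([353., 234.])), (0.75, array([ 0.2997, -0.3841,  0.0108]), array([410., 327.]))]
knob [(0.66, array([ 0.3003, -0.2585,  0.0284]), array([353., 328.])), (0.63, array([ 0.5023, -0.1161,  0.0201]), array([284., 236.])), (0.31, array([ 0.3706, -0.0263,  0.0229]), array([244., 296.]))]
knob_nose [(0.89, array([ 0.2988, -0.2548,  0.0334]), array([351., 329.])), (0.63, array([ 0.5064, -0.1118,  0.0206]), array([282., 234.]))]
plate_tab [(0.95, array([ 0.3032, -0.3828,  0.0097]), array([409., 325.])), (0.71, array([ 0.5061, -0.2748,  0.0144]), array([355., 233.])), (0.28, array([ 0.449 , -0.4661,  0.0256]), array([445., 257.])), (0.22, array([0.5424, 0.162 , 0.0895]), array([152., 216.]))]
shaft_foot [(0.54, array([0.5412, 0.1629, 0.0958]), array([151., 216.]))]
sealer [(0.69, array([0.6073, 0.1466, 0.0606]), array([164., 188.]))]
sealer_gap [(0.57, array([0.6093, 0.149 , 0.0594]), array([163., 188.]))]
knob 0.65 354.0 330.2703448275862 339 369 315 346
knob 0.6 282.9859649122807 233.99649122807017 274 292 223 243
plate 0.73 409.16163410301954 327.7513321492007 391 424 309 344
plate 0.71 352.34298440979956 232.37416481069042 336 367 218 249
```

View pics/c_parts.png

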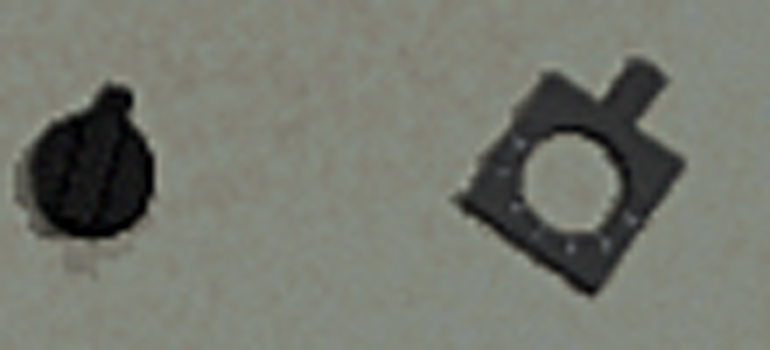

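View pics/c_seal.png

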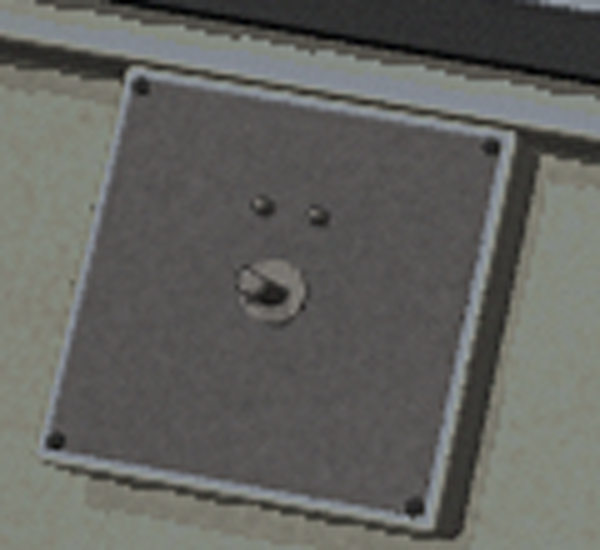

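Crops: dark plate with its tab at upper right (637,80), small knob with its nose at the top (117,97). On the sealer, the posts are at (262,205) and (318,215) and the boss is at (272,291). Now the poses.

```bash
cat >> h.py <<'E'
def fit(c,model,obs,x0):
    # model pts (n,3) in body frame, x0=[x,y,z,yaw], z fixed
    from scipy.optimize import least_squares
    def pose(p):
        cs,s=np.cos(p[2]),np.sin(p[2]); M=np.array([[cs,-s,0],[s,cs,0],[0,0,1]])
        return model@M.T+np.array([p[0],p[1],x0[2]])
    f=lambda p:(w2p(c,pose(p))-obs).ravel()
    r=least_squares(f,[x0[0],x0[1],x0[3]]); return r.x, np.abs(r.fun).max()
def togo(x,y,z,yaw):
    """shift (cm, tool axes) and turn so tool x axis heading = yaw (mod pi), pointing down"""
    p,M=tool(); d=M.T@(np.array([x,y,z])-p)*100
    h=np.arctan2(M[1,0],M[0,0]); 
    t=-(yaw-h); t=(t+np.pi/2)%np.pi-np.pi/2
    print("tool heading",round(h,3),"tilt",np.round(M[:,2],3),"pos",np.round(p,4)); print("shift cm",np.round(d,2),"turn",round(t,3),"or",round(t-np.sign(t)*np.pi,3),"j6",round(observe()['joint_positions'][5],3))
E
python3 - <<'E'
from h import *
c=cam("top")
m=np.array([[26,26,10],[26,-26,10],[-26,-26,10],[-26,26,10]])/1000
# crop order: top-left=(+x,+y)? try both
o=np.array([[549,70],[686,165],[592,297],[458,198]])/7+np.array([270,210])
tab=np.array([651,68])/7+[270,210]
ce=p2w(c,o,0.01).mean(0); tw=p2w(c,[tab],.01)[0]; print(ce,tw)
print(fit(c,m,o,[ce[0],ce[1],0,np.arctan2(*(tw-ce)[1::-1])]))
hole=p2w(c,[np.array([573,182])/7+[270,210]],.01); print(hole)
# sealer corners, panel top
s=np.array([[130,68],[517,133],[433,528],[42,458]])/5+[100,160]
ms=np.array([[90,90,60],[90,-90,60],[-90,-90,60],[-90,90,60]])/1000
print("sealer",fit(c,ms,s,[.54,.14,0,-.1]))
ps=np.array([[262,205],[318,215]])/5+[100,160]; pw=p2w(c,ps,.072);print(pw,pw.mean(0))
kn=p2w(c,[np.array([117,92])/7+[270,210]],.012);kc=p2w(c,[np.array([93,178])/7+[270,210]],.022);print("knob",kc,kn)
sc=c;print("boss",p2w(c,[np.array([272,291])/5+[100,160]],.064))
p,M=tool();print(p,M)
E
```

```text
[ 0.5001984 -0.267965   0.01     ] [ 0.53677851 -0.29528425  0.01      ]
(array([ 0.5001934 , -0.26796844, -0.65116789]), np.float64(0.27058603562772987))
[[ 0.50023423 -0.26855251  0.01      ]]
sealer (array([ 0.54043987,  0.16230549, -0.18886299]), np.float64(1.7188005855233826))
[[0.57748943 0.16778991 0.072     ]
 [0.57257473 0.14318942 0.072     ]] [0.57503208 0.15548967 0.072     ]
knob [[ 0.50296847 -0.11435542  0.022     ]] [[ 0.5319384  -0.12260612  0.012     ]]
boss [[0.540909 0.164674 0.064   ]]
[ 0.26084129 -0.62254695  0.22659861] [[ 9.22311612e-01  3.86447006e-01 -4.08016597e-05]
 [ 3.86447008e-01 -9.22311608e-01  8.65667315e-05]
 [-4.17839015e-06 -9.56091810e-05 -9.99999995e-01]]
```

Run:
```python
from h import *
c=cam("wrist"); p,M=tool(); o=-c[1].T@c[2]
print("cam offset in tool",M.T@(o-p),"\ncam axes in tool",M.T@c[1].T)
togo(.5,-.268,.2,-.651)
```

```text
cam offset in tool [ 0.07256298 -0.00059101 -0.15813181] 
cam axes in tool [[ 8.32432142e-04 -9.63948250e-01 -2.66088478e-01]
 [ 9.99999653e-01  7.91956659e-04  2.59412275e-04]
 [-3.93294661e-05 -2.66088601e-01  9.63948575e-01]]
tool heading 0.397 tilt [-0.  0. -1.] pos [ 0.2608 -0.6225  0.2266]
shift cm [ 35.76 -23.46   2.66] turn 1.048 or -2.094 j6 -0.038
```

```bash
python3 -m jog '[[[4.5,-3,0.3],0.13,1],[[9,-6,0.6],0.26,1],[[13.5,-9,1],0.39,1],[[18,-12,1.3],0.52,1],[[22.5,-15,1.6],0.65,1],[[27,-18,2],0.78,1],[[31.5,-21,2.3],0.91,1],[[35.8,-23.5,2.6],1.05,1],[[35.8,-23.5,2.6],1.05,1],[[35.8,-23.5,2.6],1.05,1]]'
python3 - <<'E'
from h import *
togo(.5,-.268,.2,-.651)
im=snap("wrist","w1"); 
for n in ["plate","plate_tab"]:
    print(n,[(round(r['score'],2),np.round(r['point'],4)) for r in recognise("wrist",n)][:3])
E
```

```text
time_s: 1.85
tcp_pos: [0.5001, -0.2677, 0.2007]
tcp_rot: [2.976, -1.005, -0.0]
force: [0.5, 0.1, -0.1]
gripper_width: 0.0929
tool heading -0.651 tilt [-0. -0. -1.] pos [ 0.5001 -0.2677  0.2007]
shift cm [0.01 0.03 0.07] turn -0.0 or 3.141 j6 1.686
plate [(0.81, array([ 0.5062, -0.271 ,  0.0095])), (0.63, array([ 0.3057, -0.3872,  0.0076]))]
plate_tab [(0.7, array([ 0.3037, -0.3835,  0.01  ])), (0.65, array([ 0.5083, -0.2731,  0.0065]))]
```

View pics/w1.png

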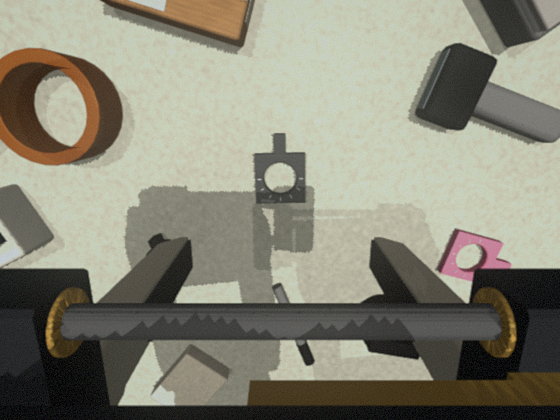

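Wrist view: the dark plate is at (280,178) with its tab pointing up, squarely aligned with the jaws. The marker, parcel and tape are clear of the fingers. I'll refine with a crop.

Run:
```python
from h import *
im=cv2.imread("pics/w1.png")[:,:,::-1]
crop(im,240,125,320,215,6,"c_w1")
c=cam("wrist")
m=np.array([[26,26,10],[26,-26,10],[-26,-26,10],[-26,26,10],[46,6,10],[46,-6,10],[0,17,10],[0,-17,10]])/1000
cs,s=np.cos(-.651),np.sin(-.651)
P=m@np.array([[cs,-s,0],[s,cs,0],[0,0,1]]).T+[.5002,-.268,0]
print((w2p(c,P)-[240,125])*6)
```

```text
[[ 80.58987189 174.98989189]
 [388.6422276  174.42843064]
 [383.6473416  470.91792868]
 [ 87.35462321 471.43019894]
 [198.15387976  54.38802187]
 [270.34488758  54.253699  ]
 [136.31322531 326.00128631]
 [333.81276813 325.65075164]]
```

View pics/c_w1.png

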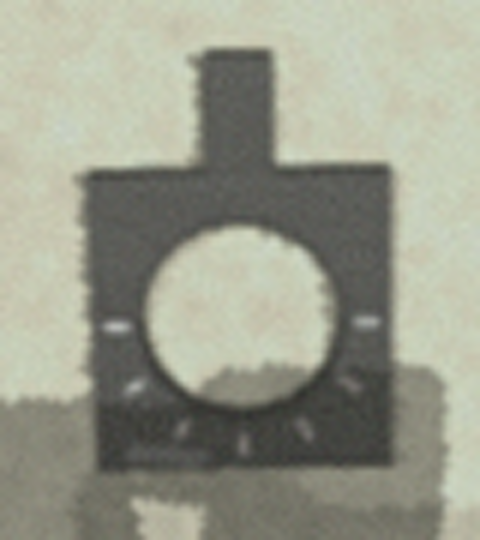

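```bash
python3 -m jog '[[[0.1,0.1,5],0,1],[[0.1,0.1,10],0,1],[[0.1,0.1,15],0,1],[[0.1,0.1,18],0,0.8],[[0.1,0.1,19],0,0.7],[[0.1,0.1,19],0,0.7],[[0.1,0.1,19],0,0.4],[[0.1,0.1,19],0,0.4],[[0.1,0.1,19],0,0.4],[[0.1,0.1,19],0,0.4]]'
```

```text
time_s: 3.25
tcp_pos: [0.501, -0.2693, 0.0121]
tcp_rot: [2.975, -1.008, 0.003]
force: [-1.8, 0.8, 7.1]
gripper_width: 0.0519
```

Plate gripped at 51.9 mm. Next: lift, then carry it to a viewpoint short of the shaft.

```bash
python3 -m jog '[[[0,0,-2],0,0.4],[[0,0,-6],0,0.4],[[0,0,-11],0,0.4],[[-4,-5,-16],-0.1,0.4],[[-7.5,-9.5,-20],-0.2,0.4],[[-11,-14,-20.8],-0.3,0.4],[[-15,-18.5,-20.8],-0.4,0.4],[[-19,-23,-20.8],-0.46,0.4],[[-23,-27.5,-20.8],-0.46,0.4],[[-27,-32,-20.8],-0.46,0.4]]'
python3 - <<'E'
from h import *
snap("wrist","w2"); togo(.482,.174,.22,-.19)
E
```

```text
time_s: 4.5
tcp_pos: [0.4804, 0.1423, 0.2204]
tcp_rot: [-3.126, 0.303, -0.003]
force: [0.4, -1.2, -1.0]
gripper_width: 0.0514
tool heading -0.19 tilt [ 0.001  0.003 -1.   ] pos [0.4794 0.1481 0.2203]
shift cm [-0.24 -2.59  0.03] turn 0.0 or -3.141 j6 2.008
```

View pics/w2.png

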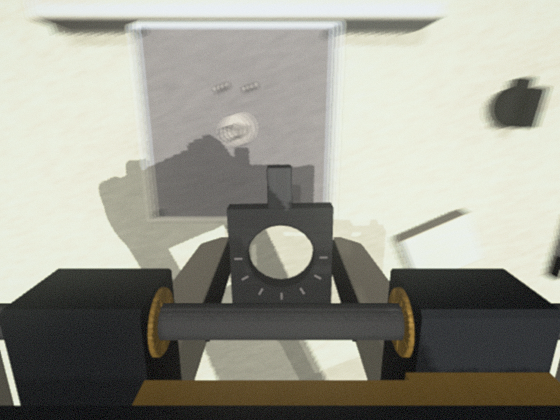

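Wrist view (blurred, arm still moving): the plate is held square, and the shaft at (237,131) and posts at (222,87) and (250,87) lie ahead. I'll move over, settle and measure.

```bash
python3 -m jog '[[[-0.1,-1.3,1],0,0.4],[[-0.2,-2.6,2],0,0.4],[[-0.2,-2.6,3],0,0.4],[[-0.2,-2.6,3],0,0.4],[[-0.2,-2.6,3],0,0.4],[[-0.2,-2.6,3],0,0.4],[[-0.2,-2.6,3],0,0.4],[[-0.2,-2.6,3],0,0.4],[[-0.2,-2.6,3],0,0.4],[[-0.2,-2.6,3],0,0.4]]'
python3 - <<'E'
from h import *
togo(.541,.163,.22,-.19)
im=snap("wrist","w3"); crop(im,150,0,400,180,3.2,"c_w3")
im=snap("scene","s3"); crop(im,320,220,460,340,5,"c_s3")
print([(round(r['score'],2),np.round(r['point'],4)) for r in recognise("wrist","shaft_foot")])
E
```

```text
time_s: 5.8
tcp_pos: [0.4841, 0.1663, 0.1887]
tcp_rot: [-3.127, 0.303, -0.0]
force: [-0.3, -1.1, -0.9]
gripper_width: 0.0515
tool heading -0.193 tilt [ 0.  0. -1.] pos [0.4841 0.1663 0.1887]
shift cm [ 5.64 -0.77 -3.13] turn -0.003 or 3.138 j6 2.045
[(0.57, array([0.54 , 0.168, 0.097]))]
```

View pics/w3.png

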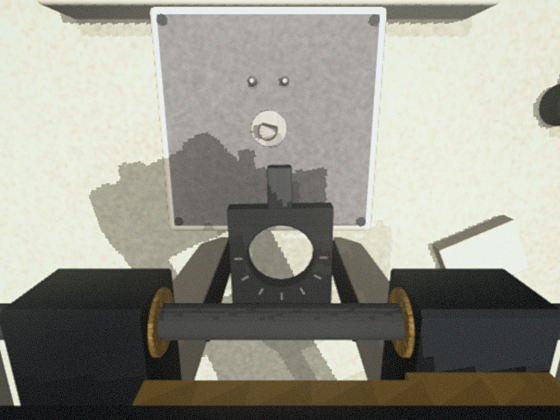

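View pics/c_w3.png

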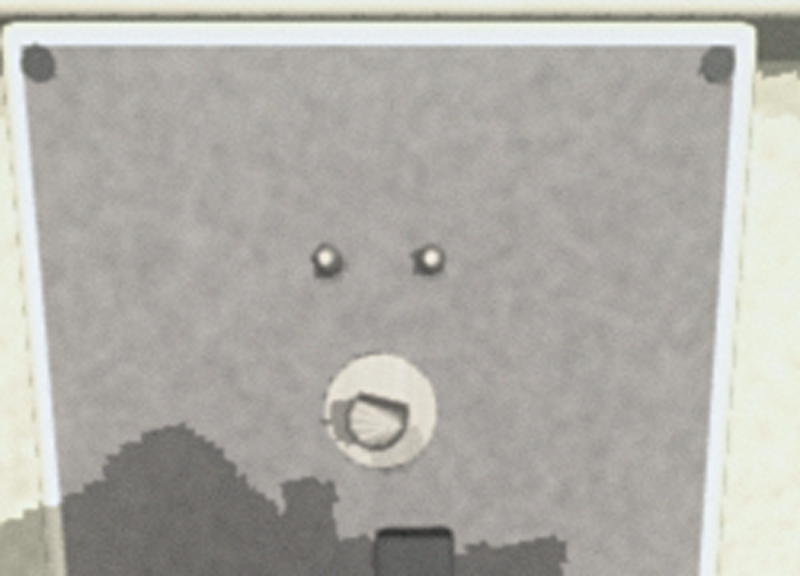

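View pics/c_s3.png

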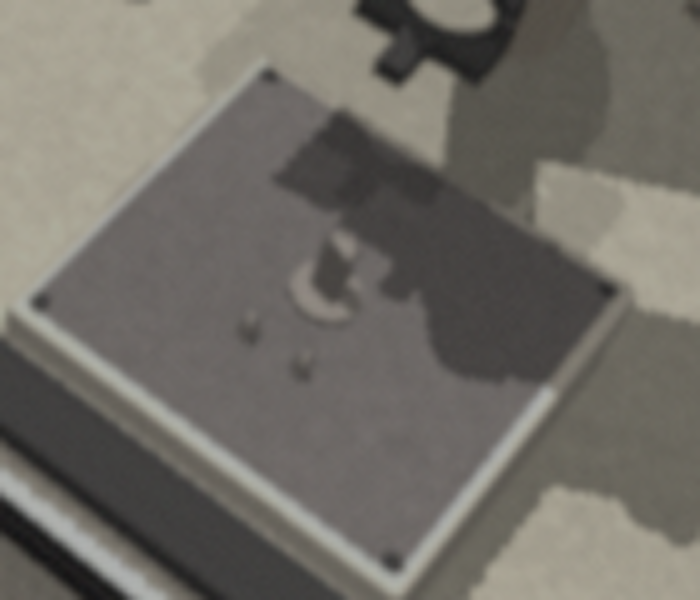

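Run:
```python
from h import *
im=cv2.imread("pics/w3.png")[:,:,::-1]
crop(im,220,155,345,305,4,"c_w3b")
c=cam("wrist"); f=lambda u:np.array(u)/3.2+[150,0]
b=p2w(c,f([[381,411]]),.064)[0]; ps=p2w(c,f([[326,257],[430,257]]),.072); m=ps.mean(0)
print("boss",b,"posts",ps,"d",np.linalg.norm(ps[0]-ps[1]),"yawposts",np.arctan2(*(ps[0]-ps[1])[1::-1])-np.pi/2,"yaw gap",np.arctan2(*(m-b)[1::-1]),np.linalg.norm((m-b)[:2]))
fl=p2w(c,f([[357,393],[408,402]]),.096);d=fl[0]-fl[1];print("flat",fl,np.linalg.norm(d),"normal yaw",np.arctan2(d[1],d[0])-np.pi/2)
pc=p2w(c,f([[377,422]]),.094);print("top centre approx",pc)
ms=np.array([[90,90,60],[90,-90,60]])/1000
print(p2w(c,f([[3,28],[755,28]]),.06))
p,M=tool()
cor=p2w(c,[[281,252]],p[2]-.002)[0]; print("hole in tool mm",M.T@(cor-p)*1000)
```

```text
boss [0.54024563 0.16453237 0.064     ] posts [[0.57801713 0.16979697 0.072     ]
 [0.57332892 0.14572634 0.072     ]] d 0.02452293930102583 yawposts -0.19236078182325023 yaw gap -0.1888381471724647 0.0360685894254222
flat [[0.5467967  0.16757576 0.096     ]
 [0.54271374 0.15683583 0.096     ]] 0.011489844098565042 normal yaw -0.36329211764226366
top centre approx [[0.53962455 0.16458545 0.094     ]]
[[0.64294535 0.23393521 0.06      ]
 [0.60931806 0.06131623 0.06      ]]
hole in tool mm [1.91108764 0.47721049 2.0000516 ]
```

View pics/c_w3b.png

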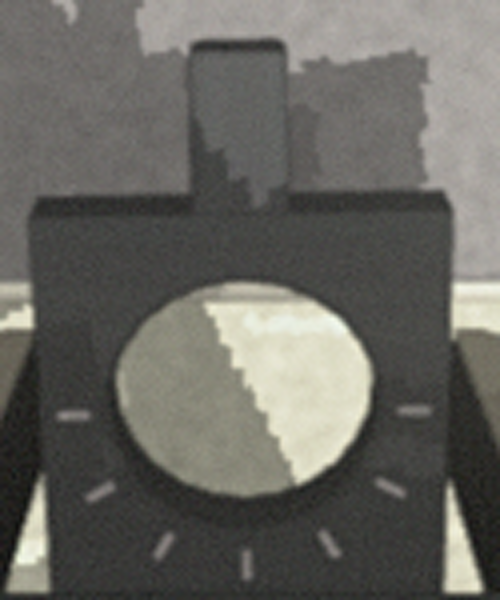

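Run:
```python
from h import *
c=cam("wrist"); p,M=tool()
for zt in (.002,.004):
  q=np.array([[246.5,402],[240,214],[240,51],[30,214],[452,212]])/4+[220,155]
  print((M.T@(p2w(c,q,p[2]-zt)-p).T).T*1000)
```

```text
[[ 3.40290644e-03  7.94375037e-01  2.00000875e+00]
 [ 2.47247151e+01 -3.23899472e-02  2.00059983e+00]
 [ 4.46902013e+01 -3.84240861e-02  2.00108442e+00]
 [ 2.47040075e+01 -2.54991282e+01  2.00032162e+00]
 [ 2.49985282e+01  2.56647711e+01  2.00088670e+00]]
[[-9.01790719e-01  8.01196689e-01  3.99998685e+00]
 [ 2.41284297e+01 -3.58992401e-02  4.00058532e+00]
 [ 4.43433971e+01 -4.20087795e-02  4.00107597e+00]
 [ 2.41074634e+01 -2.58208603e+01  4.00030363e+00]
 [ 2.44056643e+01  2.59823639e+01  4.00087577e+00]]
```

Run:
```python
from h import *
togo(.5415,.1643,.12,-.190)
```

```text
tool heading -0.193 tilt [ 0. -0. -1.] pos [0.4842 0.1663 0.1887]
shift cm [ 5.66 -0.91  6.87] turn -0.003 or 3.138 j6 2.045
```

```bash
python3 -m jog '[[[2,-0.3,0.5],0,0.4],[[4,-0.6,1],0,0.4],[[5.7,-0.9,2],0,0.4],[[5.7,-0.9,4],0,0.4],[[5.7,-0.9,5.5],0,0.4],[[5.7,-0.9,6.5],0,0.4],[[5.7,-0.9,6.9],0,0.4],[[5.7,-0.9,6.9],0,0.4],[[5.7,-0.9,6.9],0,0.4],[[5.7,-0.9,6.9],0,0.4]]'
python3 - <<'E'
from h import *
togo(.5415,.1643,.0735,-.190)
im=snap("wrist","w4"); im2=snap("scene","s4"); crop(im2,320,220,460,340,5,"c_s4")
im2=snap("top","t4"); crop(im2,100,160,220,270,5,"c_t4")
E
```

```text
time_s: 7.2
tcp_pos: [0.542, 0.1642, 0.1201]
tcp_rot: [-3.127, 0.303, -0.001]
force: [0.7, 0.1, -0.6]
gripper_width: 0.0513
tool heading -0.193 tilt [ 0.001  0.    -1.   ] pos [0.542  0.1642 0.1201]
shift cm [-0.05 -0.    4.66] turn -0.003 or 3.138 j6 2.013
```

View pics/w4.png

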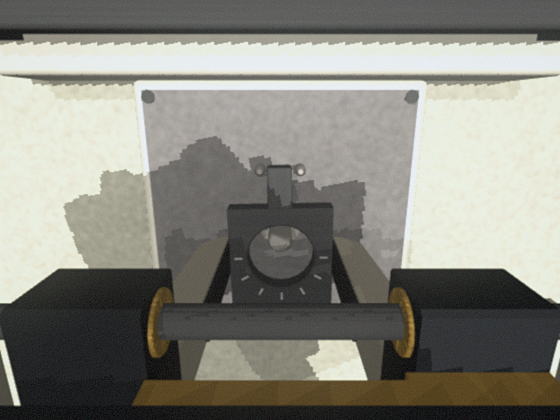

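View pics/c_s4.png

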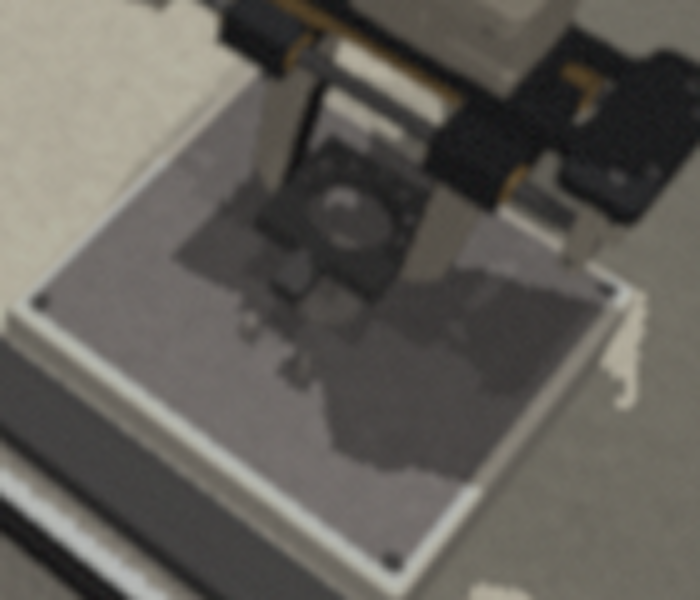

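Wrist view: tab (268–292, centre 280) sits midway between the posts at 260 and 300, and the shaft shows inside the hole. Descending.

```bash
python3 -m jog '[[[-0.05,0,0.8],0,0.4],[[-0.05,0,1.6],0,0.4],[[-0.05,0,2.4],0,0.4],[[-0.05,0,3.0],0,0.4],[[-0.05,0,3.5],0,0.4],[[-0.05,0,3.9],0,0.4],[[-0.05,0,4.2],0,0.4],[[-0.05,0,4.5],0,0.4],[[-0.05,0,4.6],0,0.4],[[-0.05,0,4.6],0,0.4]]'
python3 - <<'E'
from h import *
togo(.5415,.1643,.0735,-.190)
im=snap("wrist","w5"); im2=snap("scene","s5"); crop(im2,320,220,460,340,5,"c_s5"); crop(im,200,100,360,310,3,"c_w5")
E
```

```text
time_s: 8.6
tcp_pos: [0.5413, 0.1642, 0.0736]
tcp_rot: [-3.127, 0.303, 0.0]
force: [-0.6, -0.4, -1.1]
gripper_width: 0.0515
tool heading -0.193 tilt [-0.  0. -1.] pos [0.5413 0.1642 0.0736]
shift cm [ 0.02 -0.01  0.01] turn -0.003 or 3.138 j6 2.013
```

View pics/c_w5.png

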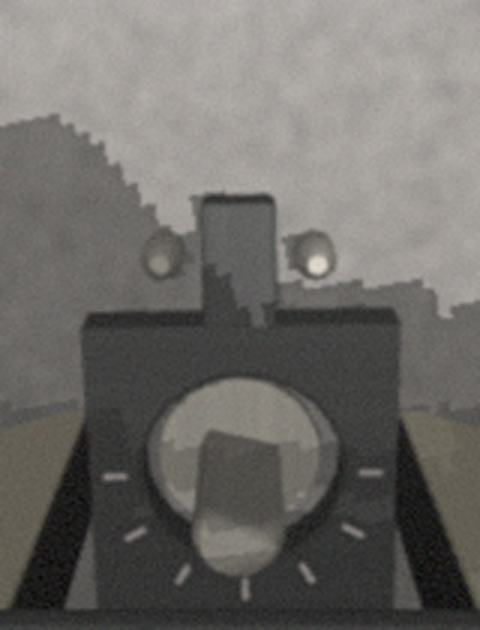

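View pics/c_s5.png

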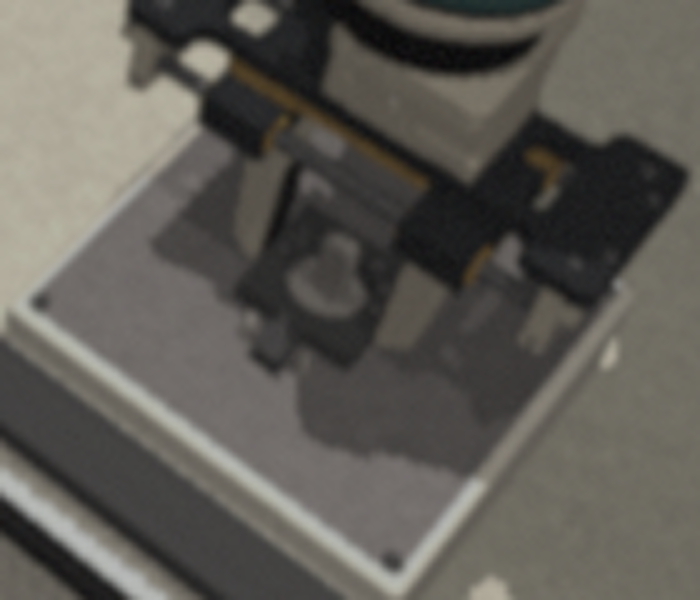

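```bash
python3 -m jog '[[[0,0,0.1],0,0.4],[[0,0,0.1],0,0.4],[[0,0,0.1],0,0.6],[[0,0,0.1],0,0.8],[[0,0,0.1],0,0.8],[[0,0,0.1],0,0.8],[[0,0,-3],0,0.8],[[0,0,-6],0,0.8],[[0,0,-10],0,0.8],[[-2,0,-12],0,0.8]]'
python3 - <<'E'
from h import *
snap("wrist","w6"); 
togo(.48,.176,.2,-.190)
E
```

```text
time_s: 9.95
tcp_pos: [0.5224, 0.168, 0.1958]
tcp_rot: [-3.126, 0.304, -0.003]
force: [-0.2, -0.1, -0.2]
gripper_width: 0.0741
tool heading -0.193 tilt [ 0.004  0.001 -1.   ] pos [0.5209 0.1686 0.198 ]
shift cm [-4.15  0.06 -0.21] turn -0.003 or 3.138 j6 2.03
```

View pics/w6.png

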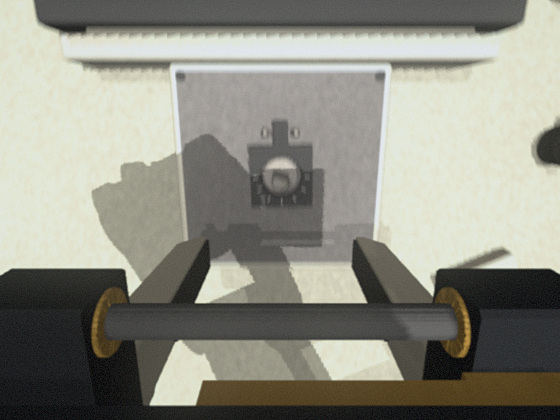

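Plate released and seated: at (281,175), with its tab between the posts at (265,133) and (295,133). One still close-up will give the shaft axis and the flat.

```bash
python3 -m jog '[[[-2,0,1],0,0.8],[[-3.5,0,2],0,0.8],[[-3.5,0,3],0,0.8],[[-3.5,0,3],0,0.8],[[-3.5,0,3],0,0.8],[[-3.5,0,3],0,0.8],[[-3.5,0,3],0,0.8],[[-3.5,0,3],0,0.8],[[-3.5,0,3],0,0.8],[[-3.5,0,3],0,0.8]]'
python3 - <<'E'
from h import *
im=snap("wrist","w7"); c=cam("wrist"); print(tool()[0], observe()['force'])
u,v=w2p(c,[[.5405,.1645,.07]])[0].astype(int); u0,v0=u-60,max(0,v-60); print(u0,v0)
crop(im,u0,v0,u0+120,v0+100,6.6,"c_w7"); np.save("w7c.npy",np.array([*c[0].ravel(),*c[1].ravel(),*c[2]]))
print("scene")
im=snap("scene","s7"); crop(im,350,250,420,310,9,"c_s7")
E
```

```text
time_s: 11.25
tcp_pos: [0.4873, 0.1748, 0.1637]
tcp_rot: [-3.127, 0.303, -0.0]
force: [-0.2, -0.1, 0.4]
gripper_width: 0.0743
[0.48736197 0.1747752  0.16366103] [-0.69246021 -1.17531538  0.07154236]
220 72
scene
```

View pics/c_w7.png

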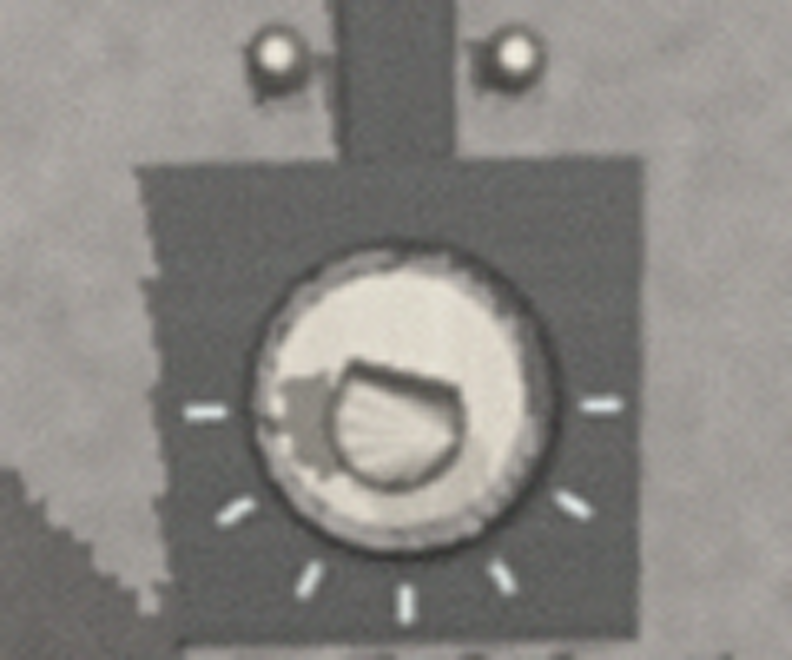

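View pics/c_s7.png

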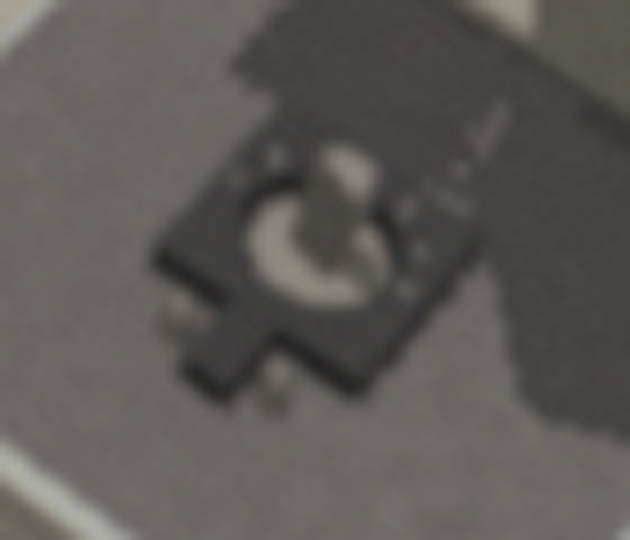

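Run:
```python
from h import *
c=cam("wrist"); f=lambda u:np.array(u)/6.6+[220,72]
print("axis",p2w(c,f([[397,421]]),.093), "boss",p2w(c,f([[400,412]]),.064))
w=p2w(c,f([[348,362],[460,390]]),.094);d=w[0]-w[1];print("flat",np.linalg.norm(d),np.arctan2(d[1],d[0])-np.pi/2)
w=p2w(c,f([[345,378],[456,407]]),.094);d=w[0]-w[1];print("flat2",np.linalg.norm(d),np.arctan2(d[1],d[0])-np.pi/2)
w=p2w(c,f([[277,52],[517,52]]),.072);d=w[0]-w[1];print(w,np.arctan2(d[1],d[0])-np.pi/2)
w=p2w(c,f([[406,405],[397,0]]),.07);print("platec",w)
togo(.47,-.1,.2,-.278)
```

```text
axis [[0.54029533 0.1645077  0.093     ]] boss [[0.53890809 0.16447926 0.064     ]]
flat 0.011333329162317695 -0.43268780088738445
flat2 0.011283059599003862 -0.4435532019648476
[[0.57809886 0.16986479 0.072     ]
 [0.57333111 0.1453894  0.072     ]] -0.19238821692597807
platec [[0.53997405 0.16360448 0.07      ]
 [0.58087695 0.15662263 0.07      ]]
tool heading -0.193 tilt [ 0.  0. -1.] pos [0.4874 0.1748 0.1637]
shift cm [ 3.57 27.3  -3.64] turn 0.085 or -3.057 j6 2.059
```

```bash
python3 -m jog '[[[1,4,-2],0,0.8],[[2,9,-3.6],0.02,0.8],[[3.5,14,-3.6],0.04,0.8],[[5,19,-3.6],0.06,0.8],[[6,24,-3.6],0.08,0.8],[[7.1,28,-3.6],0.085,0.6],[[7.1,28,-3.6],0.085,0.6],[[7.1,28,-3.6],0.085,0.6],[[7.1,28,-3.6],0.085,0.6],[[7.1,28,-3.6],0.085,0.6]]'
python3 - <<'E'
from h import *
togo(.503,-.1144,.2,-.278)
im=snap("wrist","w8"); c=cam("wrist"); crop(im,220,120,340,220,6.6,"c_w8")
m=np.array([[19,6,42],[19,-6,42],[-19,-6,42],[-19,6,42],[29,0,12],[0,0,42]])/1000
cs,s=np.cos(-.278),np.sin(-.278)
P=m@np.array([[cs,-s,0],[s,cs,0],[0,0,1]]).T+[.503,-.1144,0]
print((w2p(c,P)-[220,120])*6.6)
E
```

```text
time_s: 12.6
tcp_pos: [0.5033, -0.1129, 0.1998]
tcp_rot: [-3.111, 0.434, -0.0]
force: [0.1, -0.4, -0.3]
gripper_width: 0.0559
tool heading -0.277 tilt [ 0.  0. -1.] pos [ 0.5033 -0.1129  0.1998]
shift cm [ 0.01  0.16 -0.02] turn 0.001 or -3.141 j6 1.578
[[365.24233667 305.76579193]
 [450.80637912 305.91266353]
 [448.79600351 566.20567237]
 [365.86303029 566.0651926 ]
 [407.56428897 207.43867954]
 [407.67166657 438.0195879 ]]
```

View pics/w8.png

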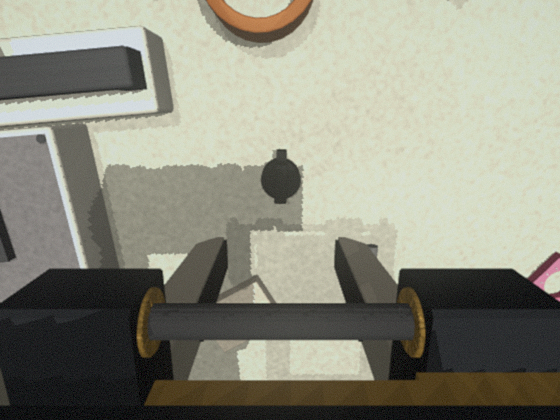

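View pics/c_w8.png

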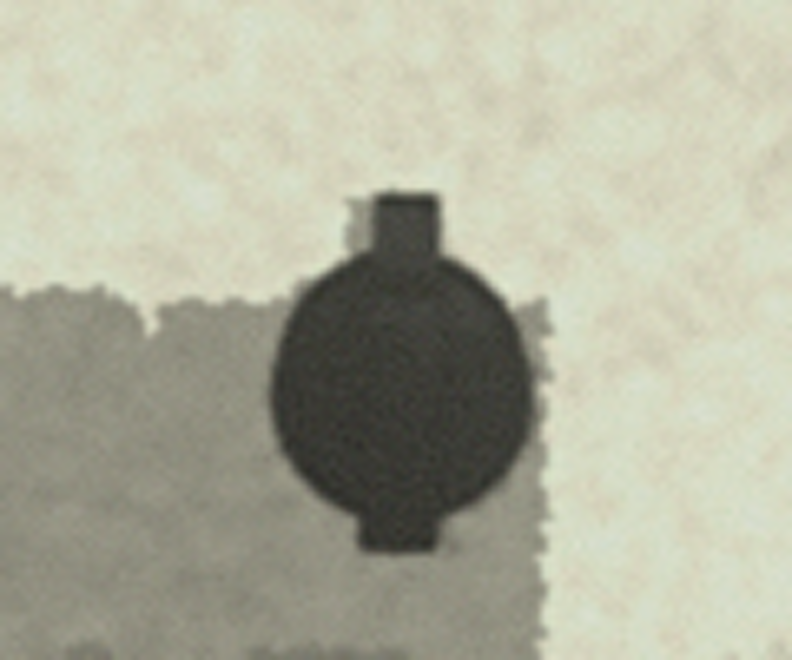

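Close-up: nose tip at (406,195), tail at (397,552), skirt centred at x=402. That calls for about +1.7 mm in tool x, +1 mm in y and +0.026 rad.

```bash
python3 -m jog '[[[0.17,0.1,4],0.025,0.6],[[0.17,0.1,8],0.025,0.6],[[0.17,0.1,12],0.025,0.6],[[0.17,0.1,15],0.025,0.5],[[0.17,0.1,16.8],0.025,0.4],[[0.17,0.1,16.8],0.025,0.4],[[0.17,0.1,16.8],0.025,0],[[0.17,0.1,16.8],0.025,0],[[0.17,0.1,16.8],0.025,0],[[0.17,0.1,16.8],0.025,0]]'
python3 - <<'E'
from h import *
im=snap("wrist","w9"); print(observe()['force'],observe()['gripper_width'])
E
```

```text
time_s: 13.9
tcp_pos: [0.5048, -0.1152, 0.032]
tcp_rot: [3.105, -0.474, 0.001]
force: [-0.5, 0.2, 4.2]
gripper_width: 0.012
[-0.35742182  0.3835054   4.29627305] 0.011842985087983624
```

View pics/w9.png

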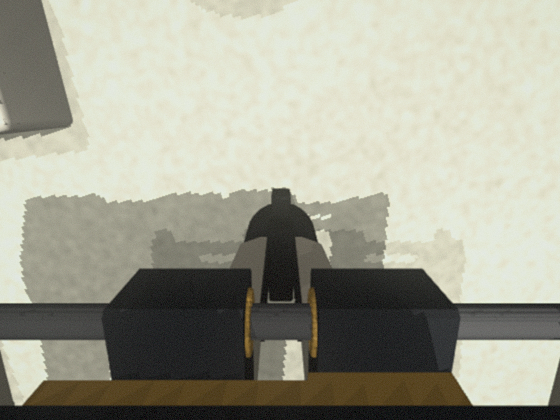

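Knob pinched at 11.9 mm, with its nose at (281,190) pointing along tool x. Lifting and carrying it to above the shaft.

```bash
python3 -m jog '[[[0,0,-3],0,0],[[0,0,-8],0,0],[[-0.8,-4,-13],0.02,0],[[-1.6,-9,-14],0.04,0],[[-2.5,-14,-14],0.06,0],[[-3.3,-19,-14],0.08,0],[[-4.2,-24,-14],0.1,0],[[-5,-27.7,-14],0.107,0],[[-5,-27.7,-14],0.107,0],[[-5,-27.7,-14],0.107,0]]'
python3 - <<'E'
from h import *
im=snap("wrist","w10"); crop(im,220,100,340,300,3,"c_w10"); togo(.5403,.1645,.147,-.41)
snap("scene","s10")
E
```

```text
time_s: 15.2
tcp_pos: [0.5395, 0.1638, 0.1714]
tcp_rot: [3.075, -0.639, -0.0]
force: [0.3, -1.1, -0.5]
gripper_width: 0.0115
tool heading -0.411 tilt [-0. -0. -1.] pos [0.5396 0.1634 0.1715]
shift cm [ 0.02 -0.13  2.45] turn -0.001 or 3.141 j6 2.231
```

View pics/w10.png

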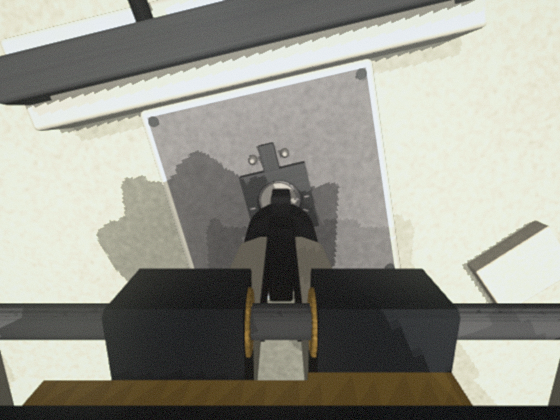

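View pics/c_w10.png

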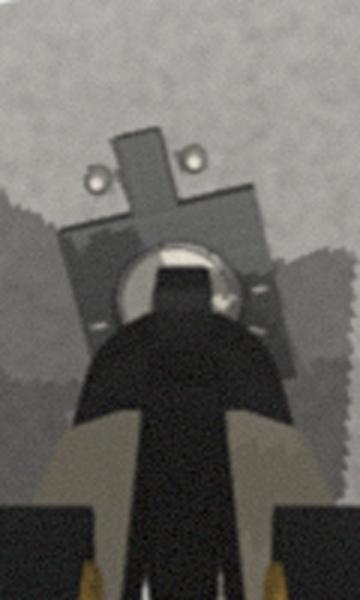

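Run:
```python
from h import *
im=cv2.imread("pics/w10.png"); c=cam("wrist"); p,M=tool()
big=cv2.resize(im[170:260,230:330],None,fx=6,fy=6,interpolation=cv2.INTER_CUBIC)
big=cv2.convertScaleAbs(big,alpha=1.6,beta=20)
out=[big.copy()]
a=np.linspace(0,2*np.pi,200)
for dx in (0,):
    b=big.copy()
    def dr(pts,col):
        P=p+(M@(np.array(pts)*[1,1,1]).T).T
        q=((w2p(c,P)-[230,170])*6+3).astype(int); cv2.polylines(b,[q.reshape(-1,1,2)],False,col,1)
    for z,col in ((.022,(0,255,0)),(0,(0,0,255))):
        dr(np.c_[.020*np.cos(a)+dx,.020*np.sin(a),0*a+.032-z],col)
    for z in (.007,.012,.017):
        dr([[.02+dx,.005,.032-z],[.029+dx,.005,.032-z],[.029+dx,-.005,.032-z],[.02+dx,-.005,.032-z]],(255,255,0))
    out.append(b)
cv2.imwrite("pics/ov10.png",cv2.resize(np.hstack(out),(800,360)))
```

```text
(no output)
```

View pics/ov10.png

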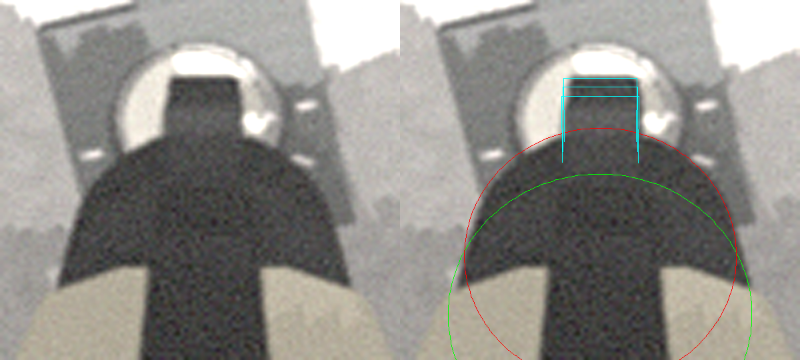

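Overlay: the nose and skirt match the model to within about 0.5 mm, so the knob is square and centred in the hand. Descending onto the shaft's chamfer.

```bash
python3 -m jog '[[[0.02,-0.15,1],0,0],[[0.02,-0.15,2],0,0],[[0.02,-0.15,3],0,0],[[0.02,-0.15,3.6],0,0],[[0.02,-0.15,4],0,0],[[0.02,-0.15,4.3],0,0],[[0.02,-0.15,4.5],0,0],[[0.02,-0.15,4.7],0,0],[[0.02,-0.15,4.7],0,0],[[0.02,-0.15,4.7],0,0]]'
python3 - <<'E'
from h import *
togo(.5404,.1647,.109,-.41); o=observe(); print(o['force'],o['ft_torque'])
im=snap("wrist","w11"); crop(im,220,100,340,300,3,"c_w11"); im=snap("scene","s11"); crop(im,330,220,450,320,6,"c_s11")
E
```

```text
time_s: 16.55
tcp_pos: [0.5404, 0.1655, 0.1248]
tcp_rot: [-3.076, 0.64, -0.0]
force: [-0.8, 0.4, -0.1]
gripper_width: 0.0117
tool heading -0.41 tilt [ 0.  0. -1.] pos [0.5404 0.1655 0.1248]
shift cm [0.03 0.08 1.58] turn -0.0 or 3.141 j6 2.233
[-0.81464336  0.3690157  -0.05461988] [ 0.07827319  0.00619962 -0.02360938]
```

View pics/c_w11.png

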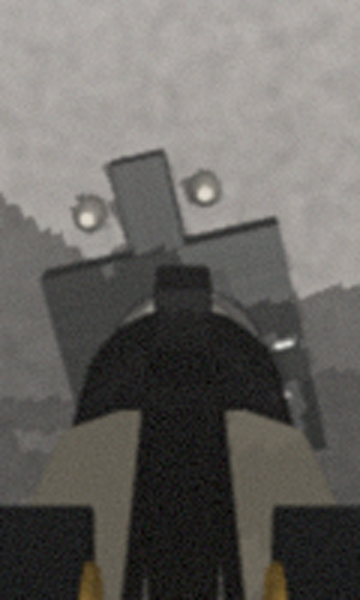

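View pics/c_s11.png

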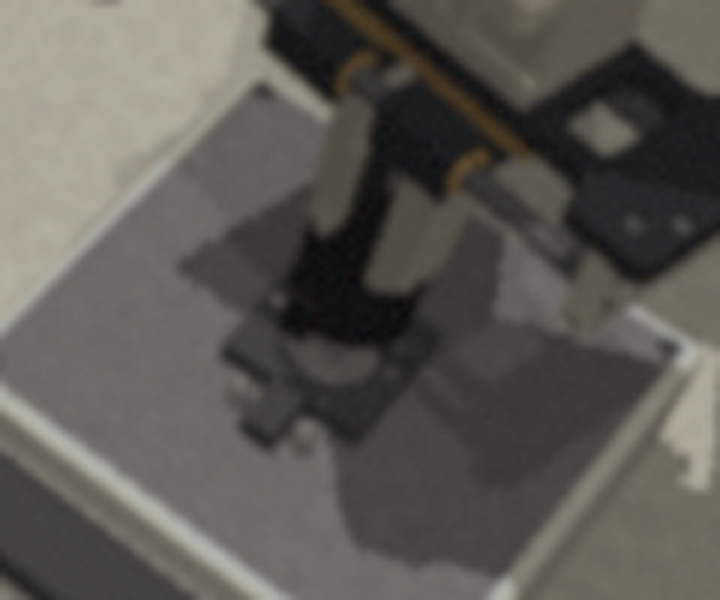

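```bash
python3 -m jog '[[[0.03,0.08,0],0,0],[[0.03,0.08,0.1],0,0],[[0.03,0.08,0.2],0,0],[[0.03,0.08,0.4],0,0],[[0.03,0.08,0.6],0,0],[[0.03,0.08,0.8],0,0],[[0.03,0.08,0.8],0,0],[[0.03,0.08,0.8],0,0],[[0.03,0.08,0.8],0,0],[[0.03,0.08,0.8],0,0]]'
python3 - <<'E'
from h import *
togo(.5404,.1647,.109,-.41); o=observe(); print(o['force'],o['ft_torque'])
im=snap("wrist","w12"); crop(im,220,100,340,300,3,"c_w12")
E
```

```text
time_s: 17.9
tcp_pos: [0.5404, 0.1647, 0.1167]
tcp_rot: [-3.076, 0.64, -0.0]
force: [-0.0, -0.1, -0.4]
gripper_width: 0.0116
tool heading -0.41 tilt [ 0.  0. -1.] pos [0.5404 0.1647 0.1167]
shift cm [ 0.   -0.    0.77] turn -0.0 or 3.141 j6 2.232
[-0.04152009 -0.0720285  -0.38986681] [ 0.05785679 -0.0117906  -0.02027273]
```

View pics/c_w12.png

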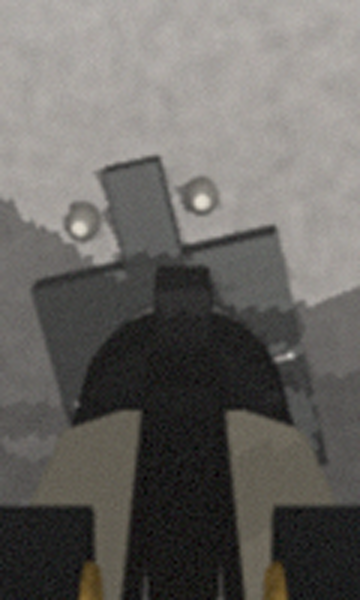

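No contact force 11 mm over the shaft, so the bore is engaged. Pushing home and pressing.

```bash
python3 -m jog '[[[0,0,0.3],0,0],[[0,0,0.5],0,0],[[0,0,0.7],0,0],[[0,0,0.8],0,0],[[0,0,0.9],0,0],[[0,0,1.0],0,0],[[0,0,1.1],0,0],[[0,0,1.2],0,0],[[0,0,1.2],0,0],[[0,0,1.2],0,0]]'
python3 - <<'E'
from h import *
togo(.5404,.1647,.104,-.41); o=observe(); print(o['force'],o['ft_torque'])
im=snap("wrist","w13"); crop(im,220,100,340,300,3,"c_w13"); im=snap("scene","s13"); crop(im,330,220,450,320,6,"c_s13")
E
```

```text
time_s: 19.2
tcp_pos: [0.5405, 0.1647, 0.1051]
tcp_rot: [-3.076, 0.64, -0.001]
force: [-2.5, -0.8, 7.4]
gripper_width: 0.0116
tool heading -0.41 tilt [ 0.  0. -1.] pos [0.5405 0.1647 0.1051]
shift cm [-0.01 -0.    0.11] turn -0.0 or 3.141 j6 2.232
[-2.46414604 -0.76395133  7.42003254] [-0.10544656  0.5365528  -0.00458501]
```

View pics/c_w13.png

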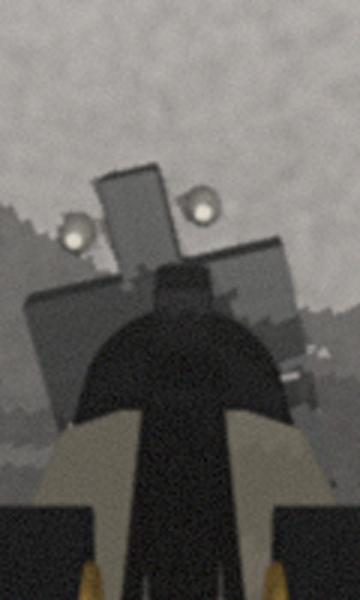

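View pics/c_s13.png

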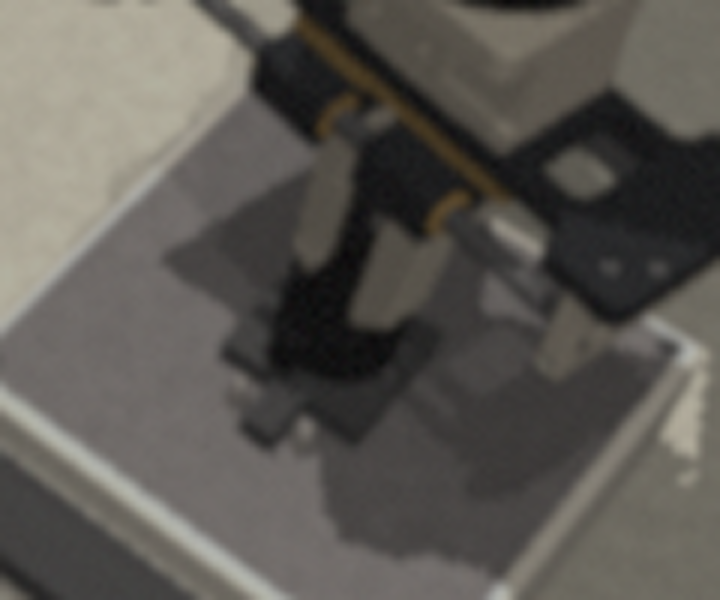

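```bash
python3 -m jog '[[[0,0,0.05],0,0],[[0,0,0.1],0,0],[[0,0,0.15],0,0],[[0,0,0.2],0,0],[[0,0,0.2],0,0],[[0,0,0.2],0,0],[[0,0,0.2],0,0],[[0,0,0.2],0,0],[[0,0,0.2],0,0],[[0,0,0.2],0,0]]'
```

```text
time_s: 20.55
tcp_pos: [0.5406, 0.1647, 0.1039]
tcp_rot: [-3.075, 0.64, -0.001]
force: [-5.9, -1.3, 14.1]
gripper_width: 0.0115
```

Run:
```python
from h import *
o=observe(); print(o['force'],o['gripper_width'],np.abs(o['joint_vel']).max())
im=snap("wrist","w14"); c=cam("wrist"); p,M=tool()
big=cv2.convertScaleAbs(cv2.resize(im[130:270,210:350,::-1],None,fx=4,fy=4,interpolation=cv2.INTER_CUBIC),alpha=1.6,beta=20); b=big.copy()
dr=lambda P,col:cv2.polylines(b,[((w2p(c,P)-[210,130])*4+2).astype(int).reshape(-1,1,2)],True,col,1)
m=np.array([[26,26,10],[26,6,10],[46,6,10],[46,-6,10],[26,-6,10],[26,-26,10],[-26,-26,10],[-26,26,10]])/1000
def T(m,x,y,z,a): return m@np.array([[np.cos(a),-np.sin(a),0],[np.sin(a),np.cos(a),0],[0,0,1]]).T+[x,y,z]
dr(T(m,.5403,.1645,.06,-.19),(0,0,255))
a=np.linspace(0,2*np.pi,100)
k=np.array([[20,5,7],[29,5,7],[29,-5,7],[20,-5,7]])/1000
dr(T(np.c_[.02*np.cos(a),.02*np.sin(a),0*a],.5405,.1647,.072,0),(0,255,0)); dr(T(k,.5405,.1647,.072,-.41),(255,255,0))
cv2.imwrite("pics/ov14.png",cv2.resize(np.hstack([big,b]),(800,400)))
im=snap("top","t14"); crop(im,100,100,400,350,2.6,"c_t14")
```

```text
[-5.94687274 -1.32872639 14.14923544] 0.01146291550859342 0.0025821631277467587
```

View pics/ov14.png

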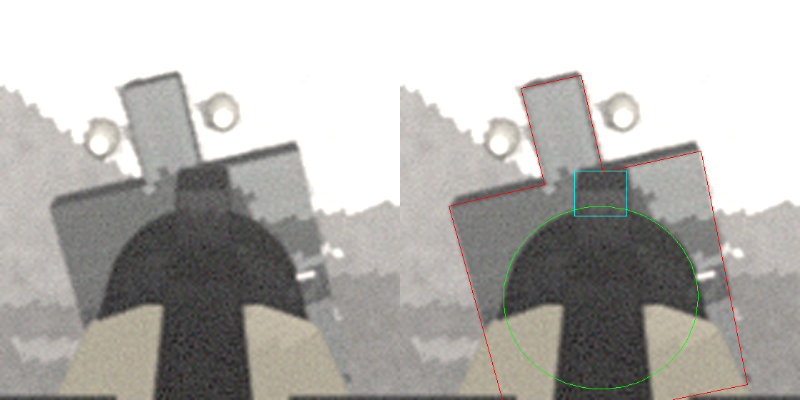

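The overlay agrees with the model: the plate lies flat, its tab is between the posts, and the knob sits at the pressed height. The force is well above the spring's 9 N, which means the stop. Handing in.

```bash
python3 -c "
from bench import *
print(sign_off()); print(observe()['time_s'])"
```

```text
the job is handed in; nothing more can be done
None
the job is handed in; nothing more can be done
```

I put the heat control back together and handed it in about 21 s into the 72 s allowed; `sign_off()` reports no verdict. The dark dial plate is over the shaft, flat on the panel with its tab between the posts, and was let go. The small knob, nose turned to the shaft's flat, went on to full depth and is held pressed at the stop.

**Last checks:**
- **Depth:** the tool height (0.1039 m) puts the knob's underside at about 72 mm, which is the height for fully home with the shaft at its stop.
- **Force and grip:** the upward force is 14 N, above the spring's 9 N at the stop. The fingers are still closed on the knob's grip bar (11.5 mm), and the arm is still.
- **Plate and knob position:** the wrist picture overlay showed both within about 1 mm of where they should be.

**Disagreements:**
- The two measurements of the shaft's flat gave yaws of −0.36 and −0.43 rad. I used −0.41, and the knob slid on with no contact force.
- About 6 N of sideways force remained while pressed. I left it, since the position checks were in order.
- I took a last picture from above but did not look at it, so I did not check the bystanders at the end. The fingers never came near any of them.

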